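# Complete the instrument set in the five-place rack

## Task

Finish making up the treatment set: lay the three washed instruments from the blue mat in the three empty places of the instrument rack, one to a place, so that the tweezers are next to the mouth mirror, the needle holder is next to the probe, and the scaler is in the middle between the tweezers and the needle holder. Each must rest straight across both rails, down between the silicone bumps, with its working end pointing to the same side as the mirror's head. The mirror and the probe already lie in the two end places, either way round; leave them and the swab jar where they are.

Things in the scene. Friction and masses are not known exactly. Their poses are not given: they have to be found in the camera images.
- rack: Fixed steel rack with two grey silicone rails. Origin: its middle, on the worktop; x to its back (away from the robot, within 15 degrees), y to its left. Rails along y at x = -32 and +32 mm, 14 mm wide, seats 22 mm high, open between. Five places at y = -88, -44, 0, 44, 88 mm: an instrument lies along x on both rails. Wire handles at both ends (y = -119, 119 mm), 49 mm high.
- rack_back (a point): Point on the rack's back rail (rack x = +32 mm, y = 0), at seat height, 22 mm; working ends lie on this side. On both rails round bumps, 16 mm wide, tops 34 mm above the worktop, stand at rack y = -110, -66, -22, 22, 66, 110 mm and leave 28 mm of flat seat in each place.
- mouth_mirror: Mouth mirror, 163 mm long: thin steel handle, 6 mm thick, with a 20 mm round disc at the working end. Origin: middle of its length, underside; y along it towards the handle end, disc at y = -71 mm. Lies from the start in one end place of the rack, disc to the back. Not to be moved.
- probe: Double-ended probe, 151 mm long: straight thin steel handle, 7 mm thick, with a fine bent hook at each end, no disc. Origin: middle of its length, underside; y along it. Lies from the start in the other end place of the rack. Not to be moved.
- tweezers: College tweezers, bright steel, rigid, 137 mm long, 18 mm wide at the middle, 8 mm high: two arms joined at the handle end, ribbed nearer the tips. Lies flat on the 3 mm blue mat, working end roughly away from the robot. Origin: mid-length, underside; y axis towards the handle end (working end at -y), z up. Grip across the origin and lay it over the rack's middle.
- scaler: Scaler, 140 mm long: round teal plastic handle 10 mm thick, thin bent steel tip. Lies flat on the 3 mm blue mat, working end roughly away from the robot. Origin: mid-length, underside; y axis towards the handle end (working end at -y), z up. The handle runs from y = -37 to 70 mm along x = -4 mm; grip it at y = 16 mm and lay that point over the rack's middle.
- needle_holder: Needle holder, bright steel, 143 mm long, 9 mm high, like scissors: pin at y = -20 mm, shanks spread to two rings at y = 40 to 70 mm. Lies flat on the 3 mm blue mat, working end roughly away from the robot. Origin: mid-length, underside; y axis towards the handle end (working end at -y), z up. Grip just behind the pin at y = -15 mm, 8 mm wide, and lay that point over the rack's middle.
- swab_jar: Round white jar with a teal lid, 68 mm across, 75 mm high, standing behind the rack on the right. Origin: middle of its underside. Not part of the work: leave it alone.

How it is judged:
By the outcome, as a careful person would: the job done as asked, in the order asked, and still so for the second after the job is handed in, with the robot touching nothing.
It also fails if it takes over 74 s, if anything falls off the work surface, if the arm or the gripper's body presses on something with over 40 N, if the wrist force passes 120 N, or if a joint passes its speed limit or range.

## Robot

A 6-joint arm with a two-finger parallel gripper is mounted at the origin on a cart in front of the work surface, level with it; the furniture and walls round the work are solid. World frame = base frame: x ahead of the robot, y to its left, z up, the work surface at z = 0. Lengths are in m, angles in rad, forces in N, time in s.
With the tool pointing down it reaches from about 0.425 to 0.95 m from the base axis. Payload 3.5 kg.
Tool frame: the origin (TCP) lies at the very end of the fingers, on their centre line; the grasp point (between the pads) lies 19 mm behind it; z points along the fingers, y is the line along which they close (so a half turn about z gives the same grasp; the last joint's range is limited). The gripper opens to 85 mm and grips with 20 to 120 N. Pads are 22 mm wide; open, the fingers measure 114 mm over their backs; the gripper's body (76 mm by 85 mm) begins 54 mm behind the grasp point. The pads swing forward as they close: fully open they stand 13 mm farther back than shut.
Start: joints at [-1.28, 0.286, 1.577, -0, 1.279, -0.15], TCP at [0.288, -0.61, 0.231] pointing down, gripper open.
Joint ranges: [-2.77, 2.77], [-0.9, 2.22], [0.21, 2.48], [-1.53, 4.67], [0.24, 2.81], [-2.84, 2.84]. Speed limits (rad/s): [2.79, 2.79, 3.14, 3.14, 3.14, 3.14].

## Interface

Orientations are given as a unit quaternion [x, y, z, w].
In Python, from plant import get_state, read_camera, sign_off, recognise gives the robot as it stands.
- The arm moves only by the tool arm_command, never from a script. Its argument "steps" is a list of rows, each an object with "translation": the shift along the tool's x, y, z scaled (see below), a list of three; "twist": the turn, a rotation vector about the tool's x, y, z scaled (see below), a list of three; "fingers": the opening, from -1 (shut) to 1 (fully open). In form: [{"translation": [x, y, z], "twist": [rx, ry, rz], "fingers": fingers}, ...]. A call has 1 to 5 rows; each row is the pose to reach, as a shift and turn from the pose commanded when the call began, along the tool's axes at that moment; what a row does not reach only later rows make up. The controller multiplies each number of a shift by 75 cm and each number of a turn by 60 degrees. A row lasts 1/8 s, in which the tool goes at most 62.5 mm and 10.7 degrees, less where a joint would pass 70% of its speed; a pose out of reach is approached as far as the arm can. A call with a number of a shift or a turn outside -1 to 1 is refused whole. A call with a gripper value outside its range is refused whole. The fingers move at their own pace and stop on an object; "grip_force" is the grip in N (left out, the last holds). Time passes only in rows, so rows that repeat a pose let the fingers close. It gives the time, the measured TCP pose, the force, the opening and the grip force at its end, in the units of the state.
- get_state(): the state, without advancing time (a new reading comes with each control period).
- read_camera(name): name is "scene" or "top"; returns a dict with "pixels" (400x640x3 uint8, red, green, blue), "K" (3x3 intrinsics, pixels), "R" (3x3) and "t" (3): a world point X has camera coordinates R X + t. Camera axes: x right, y down, z forward; pixel columns grow to the right and rows downward; lengths in m; the calibration is good to about 2 mm. A picture is of the moment at which its call begins. There is no depth.
- sign_off(): hands the job in; it is judged then, once.
Trained networks look in a picture, given as the dict that the camera call returned (one of the last four; its "shot" number tells which), for a name from the list of things; names that differ only in an ending like _2 or _b are one class to them, and where a whole thing is asked for, a point or a joint stands for the part that bears it (a point fixed in the world has none). Each returns a list of dicts, best first, with "conf" (0 to 1); they miss things now and then, are a little off and sometimes report something else, mostly with a low value. They report only what shows in the picture. A call takes as long as a camera call.
- recognise(picture, query): "point" ([row, column] in pixels, amid what is visible of it).
The state is a dict: "time": time; "qpos": joint angles; "dq": joint speeds; "joint_efforts": joint torques, N m; "eef_pos": TCP position; "tcp_rot": TCP orientation; "contact_force": force on the tool from outside, world axes, zero at the start; "wrist_torque": the same for the moment, N m; "opening": opening from 0.0 (shut) to 1.0 (fully open); "finger_force": force on a finger pad.
Only numpy, scipy, OpenCV 4.12 (cv2) and the standard library are available. Lean on these libraries where they do the work, as an engineer would, in place of code of your own. Each camera call takes 0.05 s, during which the arm holds its last target. There are 200 camera calls.

## Working session

There is one attempt and no reset: what is moved stays moved. The work goes in short steps, Python scripts to look and compute and a tool call to move; the robot and the scene stay as the last step left them, time stands still between calls to the robot, and variables do not carry over. Pictures are saved under pics/ and viewed, at most 14 in all, crops included, and the job is handed in when it is done.

Besides the shell and the picture viewer there is one more tool, called as name([rows], argument=value, ...), one row to a line, values as JSON. arm_command: Moves the arm, as the interface text tells. Shifts and turns lie within -1 to 1; 1 stands for 75 cm of shift or 60 degrees of turn. Its arguments: {"type":"object","properties":{"steps":{"type":"array"},"grip_force":{"type":"number"}},"required":["steps"]}

```bash
mkdir -p pics; ls; cat > h.py <<'E'
import numpy as np, cv2
from plant import *
def world(p,px,z):
    K,R,t=map(np.array,(p["K"],p["R"],p["t"])); d=R.T@np.linalg.inv(K)@np.array([px[1],px[0],1.]); c=-R.T@t
    return c+d*(z-c[2])/d[2]
def pix(p,X):
    q=np.array(p["K"])@(np.array(p["R"])@np.array(X)+np.array(p["t"])); return q[1]/q[2],q[0]/q[2]
def save(n,p,crop=None,s=1):
    im=p["pixels"][:,:,::-1]
    if crop: im=im[crop[0]:crop[1],crop[2]:crop[3]]
    cv2.imwrite("pics/"+n,cv2.resize(im,None,fx=s,fy=s,interpolation=cv2.INTER_CUBIC))
E
python3 - <<'E'
from h import *
zs=dict(rack_back=.022,mouth_mirror=.025,probe=.025,tweezers=.009,scaler=.009,needle_holder=.009,swab_jar=.075,rack=.022)
for c in("top","scene"):
    p=read_camera(c); save(c+"0.png",p,s=1.25 if c=="top" else 1.25)
    for n,z in zs.items():
        for r in recognise(p,n)[:3]: print(c,n,r["conf"],np.round(r["point"],1),np.round(world(p,r["point"],z),4))
print(get_state())
E
```

```text
pics
top rack_back 0.75 [221.1 410.4] [0.5295 0.0185 0.022 ]
top mouth_mirror 0.73 [228.8 363.2] [0.5125 0.1164 0.025 ]
top probe 0.76 [233.7 445.5] [ 0.5043 -0.0528  0.025 ]
top scaler 0.63 [231.4 267.6] [0.5055 0.3146 0.009 ]
top needle_holder 0.93 [240.  211.9] [0.4863 0.4305 0.009 ]
top rack 0.87 [248.4 408.3] [0.4734 0.0234 0.022 ]
scene rack_back 0.56 [196.8 375.7] [0.5185 0.0428 0.022 ]
scene mouth_mirror 0.5 [214.3 375.4] [0.4694 0.1268 0.025 ]
scene tweezers 0.84 [263.8 284.2] [0.5251 0.3857 0.009 ]
scene scaler 0.48 [251.8 316. ] [0.5003 0.3148 0.009 ]
scene needle_holder 0.55 [290.1 272.3] [0.4891 0.4549 0.009 ]
scene swab_jar 0.81 [165.3 335.9] [0.6544 0.0362 0.075 ]
scene rack 0.71 [207.3 381.8] [0.4772 0.0826 0.022 ]
{'time': 0.9, 'qpos': array([-1.28001673e+00,  2.86273914e-01,  1.57672094e+00,  1.53622723e-05,
        1.27859495e+00, -1.50030678e-01]), 'dq': array([-4.46141014e-04,  6.73757872e-04,  6.93138848e-04,  3.10786475e-04,
       -3.88409734e-05,  5.69752973e-04]), 'joint_efforts': array([ 6.58822119e-04, -4.05957878e+01, -2.92946362e+01, -1.04869594e-04,
        4.60354149e-04, -7.59434585e-06]), 'eef_pos': array([ 0.2880092 , -0.61044854,  0.23133092]), 'tcp_rot': array([9.75809440e-01, 2.18622817e-01, 7.43738651e-06, 9.01998164e-07]), 'contact_force': array([-0.06074735, -0.37652983,  0.83952816]), 'wrist_torque': array([ 0.03758955, -0.01820173,  0.0198653 ]), 'finger_force': 0.0, 'opening': 0.9980722745834731}
```

View pics/top0.png

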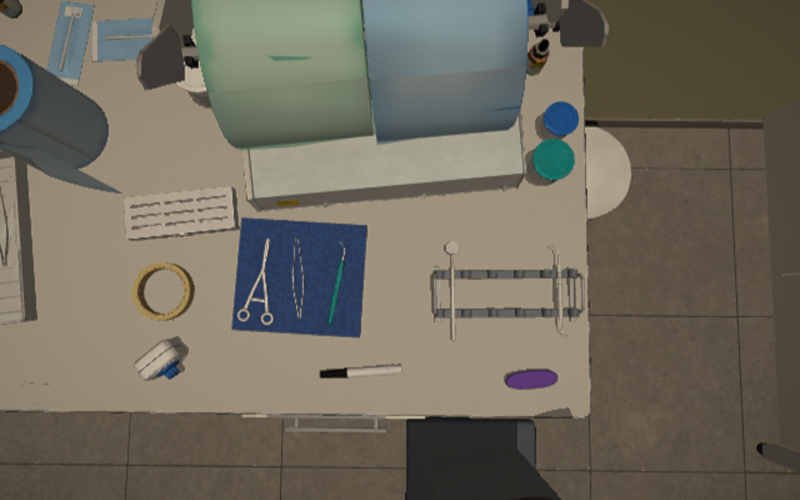

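View pics/scene0.png

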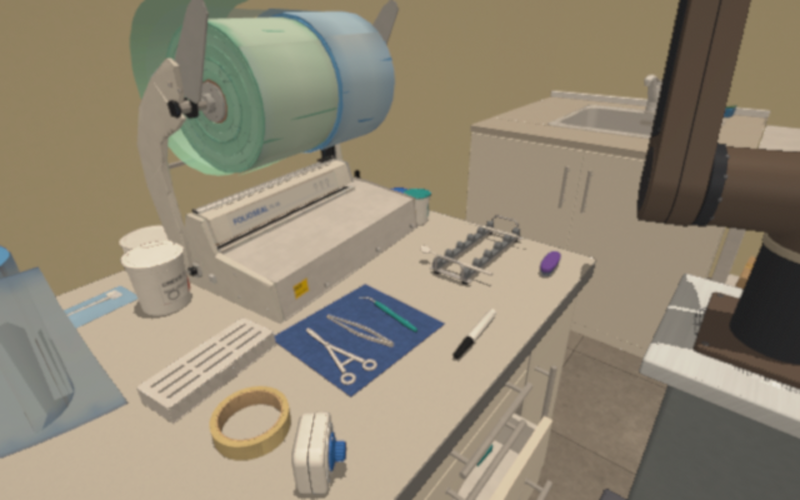

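The top view shows the mirror in the rack's left end place (column 452, head up to row 247) and the probe in the right one (column 558). On the mat, left to right, are the needle holder (255, 285), tweezers (298, 280) and scaler (338, 285). The scene view agrees.

```bash
python3 - <<'E'
from h import *
p=read_camera("top")
print(p["K"],p["R"],p["t"])
save("mat.png",p,(170,275,182,300),6.5 if 0 else 5.5); save("rack.png",p,(185,280,335,475),5.6)
for n in ("tweezers","scaler","needle_holder"): print(n,[(r["conf"],np.round(r["point"],1)) for r in recognise(p,n)])
E
```

```text
[[484.32964311   0.         315.4932819 ]
 [  0.         484.32964311 196.26661632]
 [  0.           0.           1.        ]] [[ 0.01090453 -0.99993977 -0.00124625]
 [-0.99456559 -0.01071686 -0.10355882]
 [ 0.10353923  0.00236874 -0.99462255]] [0.20897469 0.58048391 0.96825612]
tweezers [(0.51, array([255.6, 240.8]))]
scaler []
needle_holder [(0.71, array([245.1, 199.5]))]
```

View pics/mat.png

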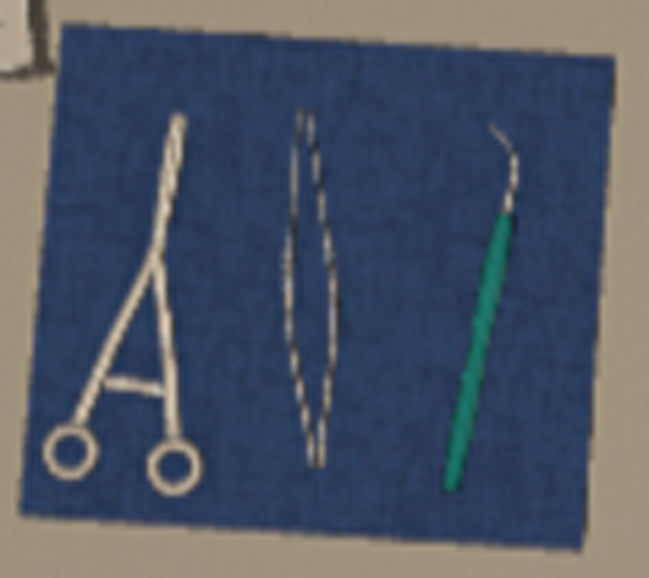

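View pics/rack.png

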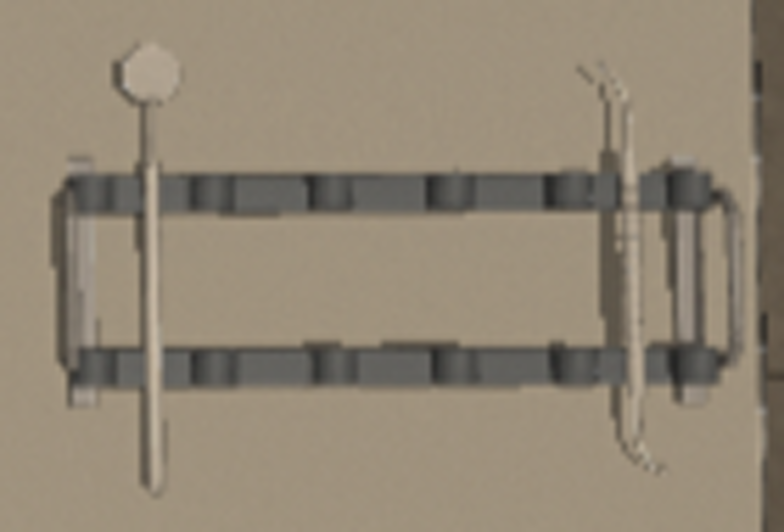

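```bash
cat > m.py <<'E'
from h import *
p=read_camera("top")
M=lambda u,v,z:world(p,(170+(v+.5)/5.5-.5,182+(u+.5)/5.5-.5),z)[:2]
k=5.6
Rk=lambda u,v,z:world(p,(185+(v+.5)/k-.5,335+(u+.5)/k-.5),z)[:2]
def rep(n,a,b,ya,yb,yg):
    d=(b-a)/np.linalg.norm(b-a); print(n,"len",np.linalg.norm(b-a),"exp",yb-ya,"grip",np.round(a+(b-a)*(yg-ya)/(yb-ya),4),"working-end heading deg",np.degrees(np.arctan2(-d[1],-d[0])))
rep("NH",M(179,116,.008),(M(70,452,.007)+M(174,467,.007))/2,-.0715,.055,-.015)
rep("TW",M(306,110,.011),M(317,467,.011),-.0685,.0685,0)
rep("SC",M(507,213,.009),M(450,490,.009),-.037,.070,.016)
b=np.array([Rk(u,191,.030) for u in (95,212,330,450,570,690)]);f=np.array([Rk(u,365,.030) for u in (95,213,333,452,575,695)])
L=np.array([-110,-66,-22,22,66,110])[::-1]/1000
A=np.array([[.032,y] for y in L]+[[-.032,y] for y in L]);B=np.vstack([b,f])
ca,cb=A.mean(0),B.mean(0);U,S,V=np.linalg.svd((A-ca).T@(B-cb));R=V.T@U.T
print("rack yaw",np.degrees(np.arctan2(R[1,0],R[0,0])),"o",cb-R@ca,"scale",S.sum()/((A-ca)**2).sum()); print(np.round(((A-ca)@R.T+cb-B)*1000,1))
br,fr=Rk(390,193,.022),Rk(390,367,.022);print("rail mids",br,fr,br-fr)
for y in(.044,0,-.044): print(y,cb-R@ca+R@[0,y])
print("mirror",Rk(150,192,.027),Rk(151,367,.027),"probe",Rk(628,192,.027),Rk(634,367,.027))
for z in (0,.022,.049): print("handles",Rk(60,270,z),Rk(738,270,z))
E
python3 m.py
```

```text
NH len 0.13233431198434817 exp 0.1265 grip [0.5315 0.4372] working-end heading deg -7.626187093689749
TW len 0.13583276197478564 exp 0.137 grip [0.5247 0.3763] working-end heading deg 3.3355409188430922
SC len 0.10696124236730421 exp 0.10700000000000001 grip [0.5019 0.3123] working-end heading deg -10.481397376653895
rack yaw 0.5907629507185033 o [0.50222581 0.03203321] scale 0.9922729499756019
[[ 0.4  1.6]
 [ 0.3  0.5]
 [ 0.3 -0.3]
 [ 0.3 -0.3]
 [ 0.3 -0.4]
 [ 0.3 -0.4]
 [-0.3  1.1]
 [-0.3  0.1]
 [-0.3 -0.2]
 [-0.3 -0.9]
 [-0.4 -0.2]
 [-0.4 -0.5]]
rail mids [0.5336424  0.03123659] [0.46976247 0.03175164] [ 0.06387993 -0.00051506]
0.044 [0.50177215 0.07603087]
0 [0.50222581 0.03203321]
-0.044 [ 0.50267948 -0.01196445]
mirror [0.53276095 0.12032397] [0.46883556 0.11988889] probe [ 0.53466353 -0.05528872] [ 0.47075937 -0.05638212]
handles [0.50458896 0.15165261] [ 0.50736159 -0.1034256 ]
handles [0.50394856 0.15296899] [ 0.50666159 -0.09662594]
handles [0.50316262 0.15458454] [ 0.5058025  -0.08828091]
```

```bash
cat > g.py <<'E'
import sys; from h import *
from scipy.spatial.transform import Rotation as Ro
# usage: g.py x y z yawdeg : tool pointing down, tool x at yaw
s=get_state(); P=np.array(s["eef_pos"]); R=Ro.from_quat(s["tcp_rot"])
a=list(map(float,sys.argv[1:]))
while a:
    x,y,z,w=a[:4]; a=a[4:]
    T=Ro.from_euler("z",w,degrees=True)*Ro.from_euler("x",180,degrees=True)
    d=R.inv().apply(np.array([x,y,z])-P); r=np.degrees((R.inv()*T).as_rotvec())
    print("trans",np.round(d/.75,4),"twist",np.round(r/60,4),"rows",np.linalg.norm(d)/.0625,np.linalg.norm(r)/10.7)
print("t",s["time"],"P",np.round(P,4),"yaw",np.degrees(np.arctan2(*R.as_matrix()[[1,0],0])),"q",np.round(s["qpos"],2),"F",np.round(s["contact_force"],1),"open",round(s["opening"],3),round(s["finger_force"],1))
E
python3 g.py .44 -.2 .2 0 .5 .37 .15 -7
python3 - <<'E'
from h import *
a,b=read_camera("top"),read_camera("scene")
def tri(u,v):
    P=[np.array(c["K"])@np.c_[c["R"],c["t"]] for c in(a,b)]
    X=cv2.triangulatePoints(P[0],P[1],np.array(u)/1.25,np.array(v)/1.25)[:,0]; return np.round(X[:3]/X[3],3)
print(tri([255.,208],[240.,245]),tri([250.,150],[193.,215.]),tri([230.,140],[262.,125]),tri([375.,142],[300.,152]),tri([522.,188],[414.,205]))
E
```

```text
trans [ 0.4168 -0.4085  0.0417] twist [-0.      0.      0.4209] rows 7.020875464671332 2.3603917009505033
trans [ 0.8134 -1.0617  0.1084] twist [-0.      0.      0.5376] rows 16.102340279333884 3.014597307057564
t 1.15 P [ 0.288  -0.6105  0.2313] yaw 25.256191138368532 q [-1.28  0.29  1.58 -0.    1.28 -0.15] F [0.4 0.4 0.2] open 0.999 0.0
[0.638 0.443 0.143] [0.721 0.455 0.171] [0.67  0.409 0.322] [0.711 0.259 0.236] [0.674 0.015 0.066]
```

arm_command([
  {"translation": [0.417, -0.4085, 0.042], "twist": [0, 0, 0.421], "fingers": 1},
  {"translation": [0.417, -0.4085, 0.042], "twist": [0, 0, 0.421], "fingers": 1},
  {"translation": [0.417, -0.4085, 0.042], "twist": [0, 0, 0.421], "fingers": 0.0},
  {"translation": [0.417, -0.4085, 0.042], "twist": [0, 0, 0.421], "fingers": 0.0},
  {"translation": [0.417, -0.4085, 0.042], "twist": [0, 0, 0.421], "fingers": 0.0},
], grip_force=40)

```text
time: 1.88
eef_pos: [0.3968, -0.3164, 0.2091]
tcp_rot: [1.0, -0.0, 0.0, 0.0]
contact_force: [0.8, -0.4, -0.2]
opening: 0.501
finger_force: 0.0
```

```bash
python3 g.py .48 0.1 .17 -4 .534 .437 .06 -7.6
```

```text
trans [ 0.1106 -0.5553  0.0519] twist [ 0.0005 -0.0008  0.0661] rows 6.822323902897687 0.37088684539597144
trans [ 0.1822 -1.0047  0.1983] twist [ 0.0005 -0.0008  0.1261] rows 12.482174110345067 0.7073163141632827
t 1.875 P [ 0.3968 -0.3164  0.2091] yaw -0.0319265513335601 q [-0.87 -0.07  2.    0.    1.2   0.7 ] F [ 0.8 -0.4 -0.2] open 0.501 0.0
```

arm_command([
  {"translation": [0.111, -0.555, 0.052], "twist": [0, 0, 0], "fingers": 0},
  {"translation": [0.111, -0.555, 0.052], "twist": [0, 0, 0], "fingers": 0},
  {"translation": [0.111, -0.555, 0.052], "twist": [0, 0, 0], "fingers": 0},
  {"translation": [0.111, -0.555, 0.052], "twist": [0, 0, 0], "fingers": 0},
  {"translation": [0.111, -0.555, 0.052], "twist": [0, 0, 0], "fingers": 0},
])

```text
time: 2.5
eef_pos: [0.4577, -0.0111, 0.1807]
tcp_rot: [1.0, -0.0, 0.001, 0.0]
contact_force: [0.9, -0.0, 0.4]
opening: 0.499
finger_force: 0.0
```

```bash
python3 g.py .53 0.37 .1 0 .534 .437 .06 -7.6
```

```text
trans [ 0.0961 -0.5082  0.1076] twist [ 0.0004 -0.0017 -0.0003] rows 6.339643470887651 0.009915870035293357
trans [ 0.1013 -0.5976  0.1609] twist [ 0.0003 -0.0017  0.1264] rows 7.525243653617242 0.7089112151538676
t 2.5 P [ 0.4577 -0.0111  0.1807] yaw -0.01535170031230603 q [-0.25 -0.16  2.14 -0.    1.16  1.32] F [ 0.9 -0.   0.4] open 0.499 0.0
```

arm_command([
  {"translation": [0.101, -0.5976, 0.12], "twist": [0, 0, 0.127], "fingers": 0},
  {"translation": [0.101, -0.5976, 0.12], "twist": [0, 0, 0.127], "fingers": 0},
  {"translation": [0.101, -0.5976, 0.12], "twist": [0, 0, 0.127], "fingers": 0},
  {"translation": [0.101, -0.5976, 0.12], "twist": [0, 0, 0.127], "fingers": 0},
  {"translation": [0.101, -0.5976, 0.12], "twist": [0, 0, 0.127], "fingers": 0},
])

```text
time: 3.12
eef_pos: [0.5088, 0.2915, 0.1197]
tcp_rot: [0.998, -0.066, 0.001, -0.0]
contact_force: [1.0, -0.4, 0.6]
opening: 0.5
finger_force: 0.0
```

```bash
python3 g.py .534 .437 .06 -7.6 .534 .437 .006 -7.6
```

```text
trans [ 0.0075 -0.1968  0.0796] twist [-0.0003 -0.0011 -0.    ] rows 2.5485979184447007 0.006278978261425491
trans [ 0.0074 -0.1967  0.1516] twist [-0.0003 -0.0011 -0.    ] rows 2.981791177130952 0.006278978261425491
t 3.125 P [0.5088 0.2915 0.1197] yaw -7.600578975832362 q [ 0.35  0.21  1.89 -0.    1.04  2.05] F [ 1.  -0.4  0.6] open 0.5 0.0
```

arm_command([
  {"translation": [0.0075, -0.1968, 0.08], "twist": [0, 0, 0], "fingers": -0.3},
  {"translation": [0.0075, -0.1968, 0.08], "twist": [0, 0, 0], "fingers": -0.3},
  {"translation": [0.0075, -0.1968, 0.08], "twist": [0, 0, 0], "fingers": -0.3},
  {"translation": [0.0075, -0.1968, 0.08], "twist": [0, 0, 0], "fingers": -0.3},
])

```text
time: 3.62
eef_pos: [0.5326, 0.4364, 0.0577]
tcp_rot: [0.998, -0.065, -0.001, 0.001]
contact_force: [-0.3, 0.3, -0.5]
opening: 0.348
finger_force: 0.0
```

```bash
python3 g.py .534 .437 .005 -7.6; python3 - <<'E'
from h import *
p=read_camera("top"); save("a1.png",p,(160,275,182,300),5)
E
```

```text
trans [ 0.0019 -0.0012  0.0703] twist [0.0014 0.0018 0.0024] rows 0.8437936521667028 0.018304452294298973
t 3.625 P [0.5326 0.4364 0.0577] yaw -7.459037313967681 q [0.54 0.49 1.64 0.   1.01 2.24] F [-0.3  0.3 -0.5] open 0.348 0.0
```

View pics/a1.png

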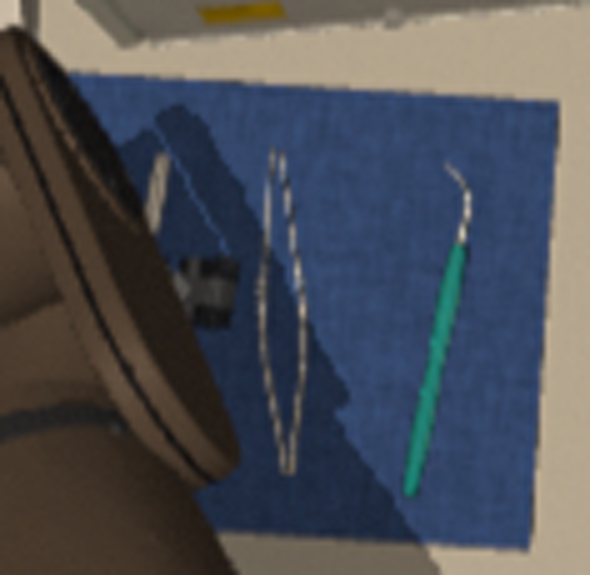

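The view shows the right finger (208, 290) just to the right of the needle holder's shank, clear of the tweezers (column 265); only the tip of the needle holder shows, at (155, 190).

arm_command([
  {"translation": [0.001, -0.0005, 0.068], "twist": [0, 0, 0], "fingers": -0.3},
  {"translation": [0.001, -0.0005, 0.068], "twist": [0, 0, 0], "fingers": -0.3},
  {"translation": [0.001, -0.0005, 0.068], "twist": [0, 0, 0], "fingers": -0.3},
])

```text
time: 4.05
eef_pos: [0.5352, 0.4345, 0.0103]
tcp_rot: [0.998, -0.067, 0.0, -0.0]
contact_force: [-0.2, -0.1, 1.0]
opening: 0.35
finger_force: 0.0
```

```bash
python3 g.py .534 .437 .005 -7.6
```

```text
trans [-0.002  -0.0031  0.007 ] twist [-0.0006 -0.0009 -0.0013] rows 0.09478561063445891 0.009521964454203556
t 4.05 P [0.5352 0.4345 0.0103] yaw -7.680715985932891 q [ 0.54  0.56  1.65 -0.    0.93  2.24] F [-0.2 -0.1  1. ] open 0.35 0.0
```

arm_command([
  {"translation": [-0.001, -0.0025, 0.0065], "twist": [0, 0, 0], "fingers": -0.3},
  {"translation": [-0.001, -0.0025, 0.0065], "twist": [0, 0, 0], "fingers": -0.3},
])

```text
time: 4.3
eef_pos: [0.5343, 0.4373, 0.0049]
tcp_rot: [0.998, -0.066, 0.001, -0.0]
contact_force: [-0.6, -0.2, -0.8]
opening: 0.355
finger_force: 0.0
```

```bash
python3 g.py .534 .437 .005 -7.6
```

```text
trans [-0.0004  0.0004 -0.0001] twist [-0.0009 -0.001  -0.0004] rows 0.0070453632079827844 0.007978269899216866
t 4.3 P [0.5343 0.4373 0.0049] yaw -7.6248410516771665 q [0.54 0.57 1.65 0.   0.93 2.24] F [-0.6 -0.2 -0.8] open 0.355 0.0
```

arm_command([
  {"translation": [0, 0, 0], "twist": [0, 0, 0], "fingers": -1},
  {"translation": [0, 0, 0], "twist": [0, 0, 0], "fingers": -1},
  {"translation": [0, 0, 0], "twist": [0, 0, 0], "fingers": -1},
  {"translation": [0, 0, -0.02], "twist": [0, 0, 0], "fingers": -1},
  {"translation": [0, 0, -0.13], "twist": [0, 0, 0], "fingers": -1},
], grip_force=40)

```text
time: 4.92
eef_pos: [0.5303, 0.4347, 0.0763]
tcp_rot: [0.998, -0.067, -0.005, 0.003]
contact_force: [1.2, -0.2, -1.5]
opening: 0.075
finger_force: 41.7
```

```bash
python3 g.py .49 .13 .13 0 .5035 -.012 .07 0
```

```text
trans [ 1.000e-04  4.103e-01 -6.850e-02] twist [ 0.0066  0.0096 -0.1272] rows 4.992249557394298 0.7160717626762493
trans [0.0438 0.595  0.0125] twist [ 0.0066  0.0096 -0.1272] rows 7.160833438291343 0.7160717626762493
t 4.925 P [0.5303 0.4347 0.0763] yaw -7.632085481214769 q [0.54 0.47 1.64 0.   1.05 2.24] F [ 1.2 -0.2 -1.5] open 0.075 41.7
```

arm_command([
  {"translation": [0, 0.41, -0.03], "twist": [0, 0, -0.127], "fingers": -1},
  {"translation": [0, 0.41, -0.03], "twist": [0, 0, -0.127], "fingers": -1},
  {"translation": [0, 0.41, -0.03], "twist": [0, 0, -0.127], "fingers": -1},
  {"translation": [0, 0.41, -0.03], "twist": [0, 0, -0.127], "fingers": -1},
  {"translation": [0, 0.41, -0.03], "twist": [0, 0, -0.127], "fingers": -1},
])

```text
time: 5.55
eef_pos: [0.4927, 0.1303, 0.1045]
tcp_rot: [1.0, 0.0, 0.001, 0.0]
contact_force: [1.8, 0.3, -0.6]
opening: 0.074
finger_force: 41.8
```

```bash
python3 g.py .5035 -.012 .07 0
```

```text
trans [0.0144 0.1898 0.0461] twist [ 0.0001 -0.0011  0.0001] rows 2.350020384083405 0.00614729660798651
t 5.55 P [0.4927 0.1303 0.1045] yaw 0.004268894298836645 q [ 0.06  0.07  2.08 -0.    1.    1.63] F [ 1.8  0.3 -0.6] open 0.074 41.8
```

arm_command([
  {"translation": [0.012, 0.188, 0.046], "twist": [0, 0, 0], "fingers": -1},
  {"translation": [0.012, 0.188, 0.046], "twist": [0, 0, 0], "fingers": -1},
  {"translation": [0.012, 0.188, 0.046], "twist": [0, 0, 0], "fingers": -1},
  {"translation": [0.012, 0.188, 0.046], "twist": [0, 0, 0], "fingers": -1},
  {"translation": [0.012, 0.188, 0.046], "twist": [0, 0, 0], "fingers": -1},
])

```text
time: 6.18
eef_pos: [0.5022, -0.0083, 0.0697]
tcp_rot: [1.0, 0.0, 0.0, -0.0]
contact_force: [-0.1, -0.2, -1.3]
opening: 0.076
finger_force: 41.8
```

```bash
python3 g.py .5035 -.012 .04 0; python3 - <<'E'
from h import *
p=read_camera("top"); save("a2.png",p,(185,280,335,475),5.6); p=read_camera("scene"); save("a2s.png",p,(130,240,320,450),5.5)
E
```

```text
trans [0.0017 0.005  0.0396] twist [-0.0002 -0.0005  0.0002] rows 0.47878155263528915 0.0029097321558981377
t 6.175 P [ 0.5022 -0.0083  0.0697] yaw 0.009615243033759288 q [-0.22  0.11  2.11  0.    0.92  1.35] F [-0.1 -0.2 -1.3] open 0.076 41.8
```

View pics/a2.png

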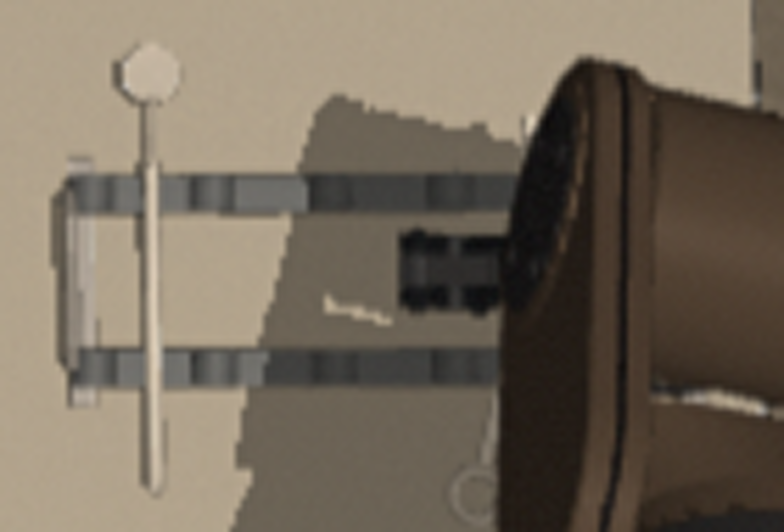

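View pics/a2s.png

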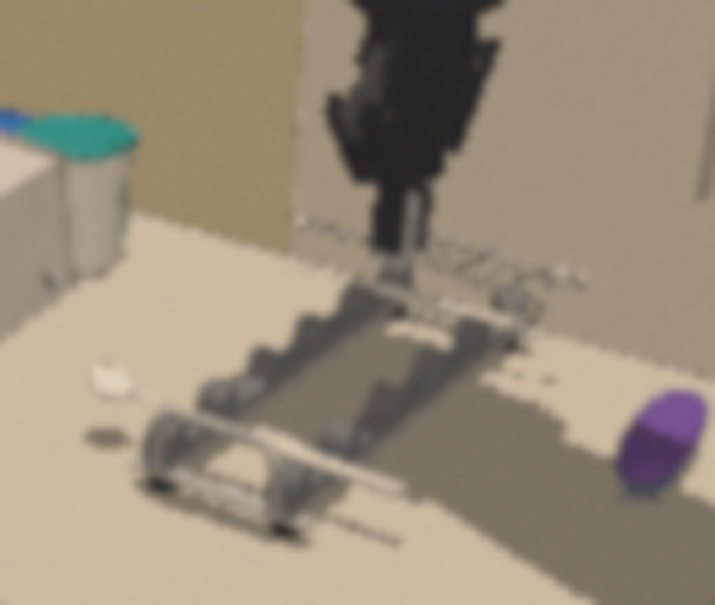

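Top crop: the held needle holder shows its tip at (530, 120) and left ring at (475, 492). The scene crop shows it level above the rack.

```bash
cat >> m.py <<'E'
E
python3 - <<'E'
from h import *
p=read_camera("top");k=5.6
for u,v in((530,118),(475,492)): print(world(p,(185+(v+.5)/k-.5,335+(u+.5)/k-.5),.073))
E
python3 g.py .5035 -.012 .04 0
```

```text
[ 0.55755833 -0.00892101  0.073     ]
[0.42728007 0.01187576 0.073     ]
trans [0.0016 0.0057 0.0395] twist [-0.0001 -0.0006  0.0016] rows 0.4792487269346005 0.009276711199220525
t 6.325 P [ 0.5023 -0.0077  0.0696] yaw 0.0932673560661267 q [-0.22  0.11  2.11  0.    0.92  1.35] F [-0.4 -0.5 -1.1] open 0.078 41.8
```

arm_command([
  {"translation": [0.0022, 0.0055, 0.0], "twist": [0, 0, 0], "fingers": -1},
  {"translation": [0.0022, 0.0055, 0.039], "twist": [0, 0, 0], "fingers": -1},
  {"translation": [0.0022, 0.0055, 0.039], "twist": [0, 0, 0], "fingers": -1},
  {"translation": [0.0022, 0.0055, 0.039], "twist": [0, 0, 0], "fingers": -1},
])

```text
time: 6.82
eef_pos: [0.5041, -0.0128, 0.0405]
tcp_rot: [1.0, 0.0, 0.0, 0.0]
contact_force: [0.0, -0.3, -0.8]
opening: 0.073
finger_force: 41.8
```

```bash
python3 g.py .504 -.012 .025 0
```

```text
trans [-0.0002 -0.0011  0.0207] twist [ 0.0001 -0.0004  0.0003] rows 0.24826552685519518 0.002642791934796123
t 6.825 P [ 0.5041 -0.0128  0.0405] yaw 0.01641603966204645 q [-0.23  0.16  2.11  0.    0.86  1.34] F [ 0.  -0.3 -0.8] open 0.073 41.8
```

arm_command([
  {"translation": [0, -0.001, 0.01], "twist": [0, 0, 0], "fingers": -1},
  {"translation": [0, -0.001, 0.0205], "twist": [0, 0, 0], "fingers": -1},
  {"translation": [0, -0.001, 0.0205], "twist": [0, 0, 0], "fingers": -1},
  {"translation": [0, -0.001, 0.0205], "twist": [0, 0, 0], "fingers": -1},
])

```text
time: 7.32
eef_pos: [0.5038, -0.0122, 0.0246]
tcp_rot: [1.0, -0.0, -0.0, -0.0]
contact_force: [-0.5, -0.1, -0.9]
opening: 0.077
finger_force: 41.8
```

```bash
python3 g.py .504 -.012 .024 0
```

```text
trans [ 0.0003 -0.0003  0.0008] twist [-0.      0.0001 -0.0001] rows 0.010354120899995229 0.0009774508305781288
t 7.325 P [ 0.5038 -0.0122  0.0246] yaw -0.007082316475450959 q [-0.23  0.19  2.12 -0.    0.83  1.35] F [-0.5 -0.1 -0.9] open 0.077 41.8
```

arm_command([
  {"translation": [0, 0, 0.0005], "twist": [0, 0, 0], "fingers": -0.5},
  {"translation": [0, 0, 0.0005], "twist": [0, 0, 0], "fingers": -0.5},
  {"translation": [0, 0, 0.0005], "twist": [0, 0, 0], "fingers": -0.5},
  {"translation": [0, 0, -0.06], "twist": [0, 0, 0], "fingers": -0.5},
  {"translation": [0, 0, -0.12], "twist": [0, 0, 0], "fingers": -0.5},
])

```text
time: 7.95
eef_pos: [0.5032, -0.0121, 0.1151]
tcp_rot: [1.0, -0.0, -0.001, -0.0]
contact_force: [0.3, -0.4, 0.1]
opening: 0.251
finger_force: 0.0
```

```bash
python3 g.py .502 .3123 .10 -10.5
```

```text
trans [-0.0017 -0.4325  0.0204] twist [-0.0002  0.0016  0.1749] rows 5.195571778593642 0.9805291519872287
t 7.95 P [ 0.5032 -0.0121  0.1151] yaw -0.008771908343149205 q [-0.23  0.04  2.09  0.    1.02  1.35] F [ 0.3 -0.4  0.1] open 0.251 0.0
```

arm_command([
  {"translation": [-0.002, -0.4325, 0.02], "twist": [0, 0, 0.175], "fingers": -0.3},
  {"translation": [-0.002, -0.4325, 0.02], "twist": [0, 0, 0.175], "fingers": -0.3},
  {"translation": [-0.002, -0.4325, 0.02], "twist": [0, 0, 0.175], "fingers": -0.3},
  {"translation": [-0.002, -0.4325, 0.02], "twist": [0, 0, 0.175], "fingers": -0.3},
  {"translation": [-0.002, -0.4325, 0.02], "twist": [0, 0, 0.175], "fingers": -0.3},
])

```text
time: 8.57
eef_pos: [0.5023, 0.2954, 0.1007]
tcp_rot: [0.996, -0.091, 0.0, -0.0]
contact_force: [1.8, -0.4, 0.7]
opening: 0.354
finger_force: 0.0
```

```bash
python3 g.py .502 .3123 .04 -10.5; python3 - <<'E'
from h import *
p=read_camera("top"); save("a3.png",p,(185,280,335,475),5.6)
E
```

```text
trans [-0.0046 -0.022   0.081 ] twist [-0.0003 -0.0008  0.    ] rows 1.0083256877501774 0.0045910434697804614
t 8.575 P [0.5023 0.2954 0.1007] yaw -10.498905825538435 q [ 0.36  0.23  1.9  -0.    1.01  2.11] F [ 1.8 -0.4  0.7] open 0.354 0.0
```

View pics/a3.png

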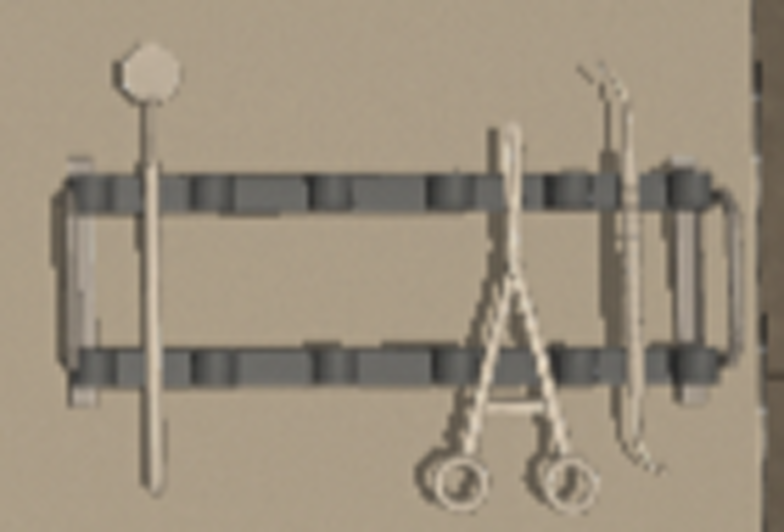

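The needle holder sits straight in its place: shanks at (488, 365) and (537, 365) between the bumps at columns 452 and 575, tip to the back.

arm_command([
  {"translation": [0, 0, 0.07], "twist": [0, 0, 0], "fingers": -0.3},
  {"translation": [0, 0, 0.07], "twist": [0, 0, 0], "fingers": -0.3},
  {"translation": [0, 0, 0.07], "twist": [0, 0, 0], "fingers": -0.3},
])

```text
time: 9.0
eef_pos: [0.503, 0.2931, 0.0489]
tcp_rot: [0.996, -0.092, 0.0, -0.0]
contact_force: [0.4, 0.2, -0.3]
opening: 0.351
finger_force: 0.0
```

```bash
python3 g.py .502 .3123 .005 -10.5
```

```text
trans [-0.006  -0.0248  0.0586] twist [-0.0004 -0.0006 -0.0006] rows 0.7671561521155115 0.005454094721685306
t 9.0 P [0.503  0.2931 0.0489] yaw -10.538676260915418 q [0.35 0.3  1.92 0.   0.92 2.11] F [ 0.4  0.2 -0.3] open 0.351 0.0
```

arm_command([
  {"translation": [-0.006, -0.0248, 0.0], "twist": [0, 0, 0], "fingers": -0.3},
  {"translation": [-0.006, -0.0248, 0.056], "twist": [0, 0, 0], "fingers": -0.3},
  {"translation": [-0.006, -0.0248, 0.056], "twist": [0, 0, 0], "fingers": -0.3},
  {"translation": [-0.006, -0.0248, 0.056], "twist": [0, 0, 0], "fingers": -0.3},
])

```text
time: 9.5
eef_pos: [0.5023, 0.3132, 0.0077]
tcp_rot: [0.996, -0.092, 0.001, -0.001]
contact_force: [1.0, 0.5, -0.3]
opening: 0.351
finger_force: 0.0
```

```bash
python3 g.py .502 .3123 .005 -10.5
```

```text
trans [-0.0003  0.0012  0.0036] twist [-0.0013 -0.0017 -0.0001] rows 0.04547510334876629 0.012093995567517519
t 9.5 P [0.5023 0.3132 0.0077] yaw -10.506775124255359 q [0.39 0.39 1.91 0.   0.85 2.14] F [ 1.   0.5 -0.3] open 0.351 0.0
```

arm_command([
  {"translation": [0, 0.001, 0.0035], "twist": [0, 0, 0], "fingers": -0.3},
  {"translation": [0, 0.001, 0.0035], "twist": [0, 0, 0], "fingers": -1},
  {"translation": [0, 0.001, 0.0035], "twist": [0, 0, 0], "fingers": -1},
  {"translation": [0, 0.001, 0.0035], "twist": [0, 0, 0], "fingers": -1},
  {"translation": [0, 0.001, 0.0035], "twist": [0, 0, 0], "fingers": -1},
])

```text
time: 10.12
eef_pos: [0.5019, 0.3119, 0.0043]
tcp_rot: [0.996, -0.092, 0.0, -0.0]
contact_force: [-0.8, -0.2, 5.3]
opening: 0.087
finger_force: 40.7
```

```bash
python3 g.py .49 .15 .12 0
```

```text
trans [ 0.0239  0.215  -0.1543] twist [-0.0004 -0.0009 -0.1751] rows 3.188752172668535 0.9816263546530918
t 10.125 P [0.5019 0.3119 0.0043] yaw -10.503247330658779 q [ 0.38  0.39  1.91 -0.    0.84  2.14] F [-0.8 -0.2  5.3] open 0.087 40.7
```

arm_command([
  {"translation": [0, 0, -0.03], "twist": [0, 0, 0], "fingers": -1},
  {"translation": [0, 0, -0.11], "twist": [0, 0, 0], "fingers": -1},
  {"translation": [0.024, 0.215, -0.154], "twist": [0, 0, -0.175], "fingers": -1},
  {"translation": [0.024, 0.215, -0.154], "twist": [0, 0, -0.175], "fingers": -1},
  {"translation": [0.024, 0.215, -0.154], "twist": [0, 0, -0.175], "fingers": -1},
])

```text
time: 10.75
eef_pos: [0.489, 0.148, 0.119]
tcp_rot: [1.0, -0.0, 0.0, 0.0]
contact_force: [0.7, 0.6, 0.4]
opening: 0.087
finger_force: 40.0
```

```bash
python3 g.py .502 .032 .09 0
```

```text
trans [0.0174 0.1546 0.0387] twist [ 0.0002 -0.0003 -0.0007] rows 1.9236686536614716 0.004472579567060337
t 10.75 P [0.489 0.148 0.119] yaw -0.044430679248527186 q [ 0.1   0.05  2.07 -0.    1.03  1.67] F [0.7 0.6 0.4] open 0.087 40.0
```

arm_command([
  {"translation": [0.017, 0.1545, 0.02], "twist": [0, 0, 0], "fingers": -1},
  {"translation": [0.017, 0.1545, 0.0387], "twist": [0, 0, 0], "fingers": -1},
  {"translation": [0.017, 0.1545, 0.0387], "twist": [0, 0, 0], "fingers": -1},
  {"translation": [0.017, 0.1545, 0.0387], "twist": [0, 0, 0], "fingers": -1},
])

```text
time: 11.25
eef_pos: [0.502, 0.0341, 0.0895]
tcp_rot: [1.0, -0.0, -0.0, -0.0]
contact_force: [0.3, 0.8, -1.0]
opening: 0.09
finger_force: 40.0
```

```bash
python3 g.py .5025 .032 .05 0; python3 - <<'E'
from h import *
p=read_camera("top"); t=p["pixels"].copy(); a=t[170:300,335:475]; b=read_camera("scene")["pixels"][130:240,320:460]
im=np.hstack([cv2.resize(a,(400,371),interpolation=cv2.INTER_CUBIC),cv2.resize(b,(400,371),interpolation=cv2.INTER_CUBIC)])
cv2.imwrite("pics/a4.png",im[:,:,::-1])
E
```

```text
trans [0.0007 0.0028 0.0527] twist [-0.0005  0.0007 -0.0009] rows 0.6328435180421565 0.0071069870297555396
t 11.25 P [0.502  0.0341 0.0895] yaw -0.05527908878097041 q [-0.13  0.08  2.1   0.    0.97  1.44] F [ 0.3  0.8 -1. ] open 0.09 40.0
```

View pics/a4.png

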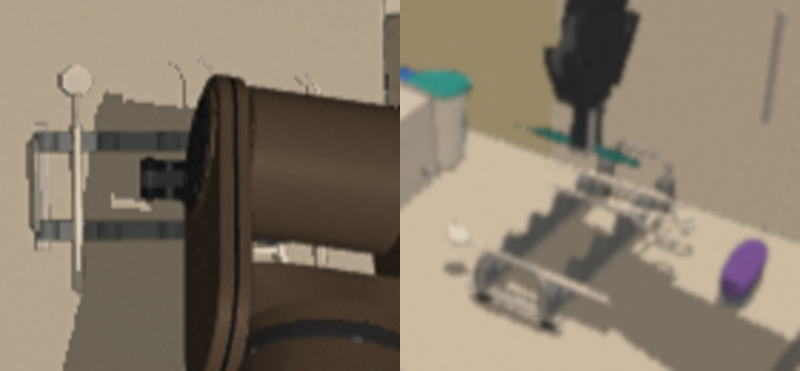

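The scaler is held level: teal handle from (535, 130) to (637, 162) in the scene half, parallel to the rest.

arm_command([
  {"translation": [0.0005, 0.0025, 0.03], "twist": [0, 0, 0], "fingers": -1},
  {"translation": [0.0005, 0.0025, 0.065], "twist": [0, 0, 0], "fingers": -1},
  {"translation": [0.0005, 0.0025, 0.065], "twist": [0, 0, 0], "fingers": -1},
  {"translation": [0.0005, 0.0025, 0.065], "twist": [0, 0, 0], "fingers": -1},
])

```text
time: 11.85
eef_pos: [0.5034, 0.0329, 0.0421]
tcp_rot: [1.0, 0.001, 0.001, 0.0]
contact_force: [0.2, -0.4, 0.5]
opening: 0.085
finger_force: 40.0
```

```bash
python3 g.py .5025 .032 .0245 0
```

```text
trans [-0.0012  0.0012  0.0234] twist [ 0.0001 -0.0014  0.0014] rows 0.28162563878692276 0.011279944688642405
t 11.85 P [0.5034 0.0329 0.0421] yaw 0.08425705838109816 q [-0.14  0.16  2.11  0.    0.87  1.43] F [ 0.2 -0.4  0.5] open 0.085 40.0
```

arm_command([
  {"translation": [-0.0005, 0.001, 0.0225], "twist": [0, 0, 0], "fingers": -1},
  {"translation": [-0.0005, 0.001, 0.0225], "twist": [0, 0, 0], "fingers": -1},
  {"translation": [-0.0005, 0.001, 0.0225], "twist": [0, 0, 0], "fingers": -1},
])

```text
time: 12.22
eef_pos: [0.5021, 0.0314, 0.0241]
tcp_rot: [1.0, -0.0, -0.0, -0.0]
contact_force: [0.1, 0.5, -0.4]
opening: 0.085
finger_force: 40.0
```

```bash
python3 g.py .5025 .032 .0245 0
```

```text
trans [ 0.0005 -0.0009 -0.0005] twist [-0.0001  0.0007 -0.0001] rows 0.013797664902365515 0.0037651789026222284
t 12.225 P [0.5021 0.0314 0.0241] yaw -0.00865843890795201 q [-0.14  0.19  2.12 -0.    0.83  1.43] F [ 0.1  0.5 -0.4] open 0.085 40.0
```

arm_command([
  {"translation": [0, 0, 0.001], "twist": [0, 0, 0], "fingers": -1},
  {"translation": [0, 0, 0.001], "twist": [0, 0, 0], "fingers": -0.5},
  {"translation": [0, 0, 0.001], "twist": [0, 0, 0], "fingers": -0.5},
  {"translation": [0, 0, 0.001], "twist": [0, 0, 0], "fingers": -0.5},
  {"translation": [0, 0, -0.06], "twist": [0, 0, 0], "fingers": -0.5},
])

```text
time: 12.85
eef_pos: [0.4989, 0.0318, 0.066]
tcp_rot: [1.0, -0.0, -0.005, -0.001]
contact_force: [0.7, -0.6, 0.1]
opening: 0.249
finger_force: 0.0
```

```bash
python3 g.py .5025 .032 .115 0
```

```text
trans [ 0.0042 -0.0004 -0.0653] twist [-0.0013  0.009  -0.0002] rows 0.7858245372892226 0.05103207739476703
t 12.85 P [0.4989 0.0318 0.066 ] yaw -0.01412807255679598 q [-0.14  0.11  2.11  0.    0.93  1.43] F [ 0.7 -0.6  0.1] open 0.249 0.0
```

arm_command([
  {"translation": [0.0, 0, -0.055], "twist": [0, 0, 0], "fingers": -0.5},
  {"translation": [0.03, -0.46, -0.055], "twist": [0, 0, -0.055], "fingers": 0},
  {"translation": [0.03, -0.46, -0.055], "twist": [0, 0, -0.055], "fingers": 0},
  {"translation": [0.03, -0.46, -0.055], "twist": [0, 0, -0.055], "fingers": 0},
  {"translation": [0.03, -0.46, -0.055], "twist": [0, 0, -0.055], "fingers": 0},
])

```text
time: 13.48
eef_pos: [0.5186, 0.2828, 0.1107]
tcp_rot: [1.0, 0.029, 0.0, -0.0]
contact_force: [1.0, 0.1, 0.5]
opening: 0.5
finger_force: 0.0
```

```bash
python3 g.py .5247 .3763 .06 3.3; python3 - <<'E'
from h import *
p=read_camera("top"); save("a5.png",p,(185,280,335,475),5.6)
E
```

```text
trans [ 0.0152 -0.124   0.0676] twist [-0.     -0.0007 -0.0001] rows 1.7045335467941312 0.0039751332642058
t 13.475 P [0.5186 0.2828 0.1107] yaw 3.291127538630553 q [ 0.33  0.23  1.88 -0.    1.03  1.84] F [1.  0.1 0.5] open 0.5 0.0
```

View pics/a5.png

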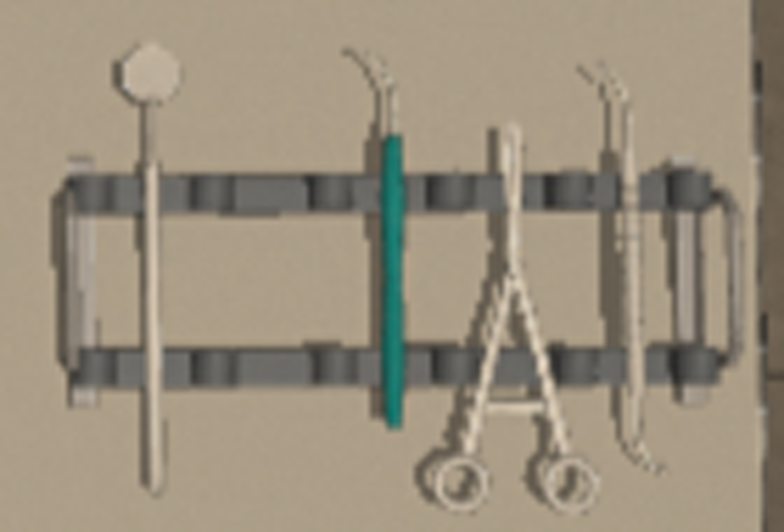

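The scaler lies straight in the middle place (column 393, between bumps at 330 and 450), tip to the back. Tweezers next.

arm_command([
  {"translation": [0.015, -0.124, 0.065], "twist": [0, 0, 0], "fingers": 0},
  {"translation": [0.015, -0.124, 0.065], "twist": [0, 0, 0], "fingers": 0},
  {"translation": [0.015, -0.124, 0.065], "twist": [0, 0, 0], "fingers": 0},
  {"translation": [0.015, -0.124, 0.065], "twist": [0, 0, 0], "fingers": 0},
])

```text
time: 14.02
eef_pos: [0.5245, 0.3739, 0.0618]
tcp_rot: [1.0, 0.029, -0.0, 0.0]
contact_force: [0.8, -0.4, -0.4]
opening: 0.499
finger_force: 0.0
```

```bash
python3 g.py .5247 .3763 .005 3.3
```

```text
trans [ 0.0004 -0.0032  0.0758] twist [0.0004 0.0001 0.0002] rows 0.9103344793560829 0.002563198452137116
t 14.025 P [0.5245 0.3739 0.0618] yaw 3.310312124834216 q [ 0.46  0.4   1.76 -0.    0.98  1.98] F [ 0.8 -0.4 -0.4] open 0.499 0.0
```

arm_command([
  {"translation": [0.0004, -0.003, 0.074], "twist": [0, 0, 0], "fingers": 0},
  {"translation": [0.0004, -0.003, 0.074], "twist": [0, 0, 0], "fingers": 0},
  {"translation": [0.0004, -0.003, 0.074], "twist": [0, 0, 0], "fingers": 0},
  {"translation": [0.0004, -0.003, 0.074], "twist": [0, 0, 0], "fingers": 0},
])

```text
time: 14.52
eef_pos: [0.5258, 0.3766, 0.0085]
tcp_rot: [1.0, 0.028, 0.001, -0.001]
contact_force: [0.1, 0.7, 0.2]
opening: 0.502
finger_force: 0.0
```

```bash
python3 g.py .5247 .3763 .0055 3.3
```

```text
trans [-0.0015  0.0003  0.0039] twist [-0.001  -0.0025 -0.0007] rows 0.05070461351395483 0.01559552928841311
t 14.525 P [0.5258 0.3766 0.0085] yaw 3.2601002465808766 q [ 0.46  0.48  1.77 -0.    0.89  1.98] F [0.1 0.7 0.2] open 0.502 0.0
```

arm_command([
  {"translation": [-0.001, 0, 0.0037], "twist": [0, 0, 0], "fingers": -1},
  {"translation": [-0.001, 0, 0.0037], "twist": [0, 0, 0], "fingers": -1},
  {"translation": [-0.001, 0, 0.0037], "twist": [0, 0, 0], "fingers": -1},
  {"translation": [-0.001, 0, 0.0037], "twist": [0, 0, 0], "fingers": -1},
], grip_force=35)

```text
time: 15.02
eef_pos: [0.5242, 0.3767, 0.0043]
tcp_rot: [1.0, 0.029, 0.0, -0.0]
contact_force: [-0.9, -0.3, 4.7]
opening: 0.195
finger_force: 34.6
```

```bash
python3 g.py .495 .16 .13 0
```

```text
trans [-0.0555  0.2862 -0.1677] twist [-0.0001 -0.0005  0.0551] rows 4.035984406946128 0.30893468193595996
t 15.025 P [0.5242 0.3767 0.0043] yaw 3.305445249328548 q [ 0.47  0.49  1.77 -0.    0.89  1.98] F [-0.9 -0.3  4.7] open 0.195 34.6
```

arm_command([
  {"translation": [0, 0, -0.03], "twist": [0, 0, 0], "fingers": -1},
  {"translation": [0, 0, -0.11], "twist": [0, 0, 0], "fingers": -1},
  {"translation": [-0.055, 0.286, -0.167], "twist": [0, 0, 0.055], "fingers": -1},
  {"translation": [-0.055, 0.286, -0.167], "twist": [0, 0, 0.055], "fingers": -1},
  {"translation": [-0.055, 0.286, -0.167], "twist": [0, 0, 0.055], "fingers": -1},
])

```text
time: 15.65
eef_pos: [0.4993, 0.1927, 0.1234]
tcp_rot: [1.0, 0.0, 0.001, -0.0]
contact_force: [1.4, -0.2, 0.1]
opening: 0.196
finger_force: 34.4
```

```bash
python3 g.py .502 .076 .1 0
```

```text
trans [0.0034 0.1556 0.0312] twist [-0.0002 -0.0017  0.0008] rows 1.9051818734147894 0.01073098193310107
t 15.65 P [0.4993 0.1927 0.1234] yaw 0.049879317875637305 q [ 0.18  0.1   2.01 -0.    1.04  1.75] F [ 1.4 -0.2  0.1] open 0.196 34.4
```

arm_command([
  {"translation": [0.0035, 0.152, 0.0], "twist": [0, 0, 0], "fingers": -1},
  {"translation": [0.0035, 0.152, 0.031], "twist": [0, 0, 0], "fingers": -1},
  {"translation": [0.0035, 0.152, 0.031], "twist": [0, 0, 0], "fingers": -1},
  {"translation": [0.0035, 0.152, 0.031], "twist": [0, 0, 0], "fingers": -1},
])

```text
time: 16.15
eef_pos: [0.5025, 0.0803, 0.0994]
tcp_rot: [1.0, -0.0, 0.0, -0.0]
contact_force: [-0.6, 0.1, -0.1]
opening: 0.197
finger_force: 34.4
```

```bash
python3 g.py .502 .076 .04 0; python3 - <<'E'
from h import *
p=read_camera("top"); t=p["pixels"].copy(); a=t[170:300,335:475]; b=read_camera("scene")["pixels"][130:240,320:460]
im=np.hstack([cv2.resize(a,(400,371),interpolation=cv2.INTER_CUBIC),cv2.resize(b,(400,371),interpolation=cv2.INTER_CUBIC)])
cv2.imwrite("pics/a6.png",im[:,:,::-1])
E
```

```text
trans [-0.0007  0.0057  0.0792] twist [-0.0004 -0.0009 -0.0008] rows 0.952983157236645 0.007225028199375002
t 16.15 P [0.5025 0.0803 0.0994] yaw -0.04709683476719203 q [-0.04  0.07  2.08  0.    0.98  1.53] F [-0.6  0.1 -0.1] open 0.197 34.4
```

View pics/a6.png

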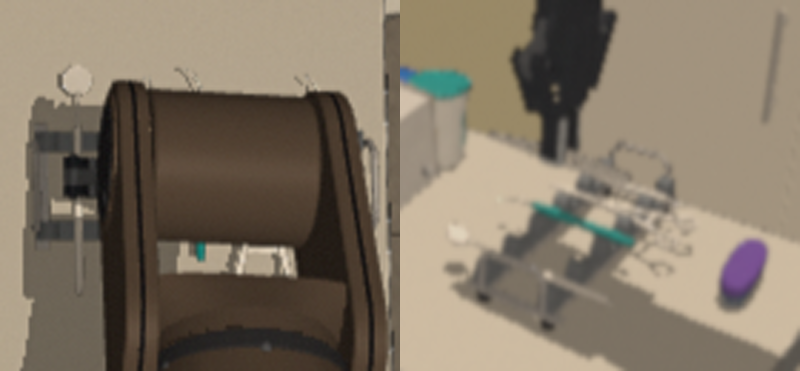

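The tweezers show faintly in the scene half, at the fingertips near (560, 160). The rest of the rack is unchanged. I'll lower them.

arm_command([
  {"translation": [-0.0005, 0.0055, 0.02], "twist": [0, 0, 0], "fingers": -1},
  {"translation": [-0.0005, 0.0055, 0.076], "twist": [0, 0, 0], "fingers": -1},
  {"translation": [-0.0005, 0.0055, 0.076], "twist": [0, 0, 0], "fingers": -1},
  {"translation": [-0.0005, 0.0055, 0.076], "twist": [0, 0, 0], "fingers": -1},
])

```text
time: 16.75
eef_pos: [0.5021, 0.0764, 0.0421]
tcp_rot: [1.0, 0.0, 0.0, 0.0]
contact_force: [-0.6, 1.0, -0.6]
opening: 0.195
finger_force: 34.4
```

```bash
python3 g.py .502 .076 .024 0
```

```text
trans [-0.0002  0.0006  0.0241] twist [ 0.     -0.0002  0.0008] rows 0.28948958426199256 0.004677734689395064
t 16.75 P [0.5021 0.0764 0.0421] yaw 0.04835221409918336 q [-0.05  0.17  2.11 -0.    0.87  1.52] F [-0.6  1.  -0.6] open 0.195 34.4
```

arm_command([
  {"translation": [0, 0.0005, 0.024], "twist": [0, 0, 0], "fingers": -1},
  {"translation": [0, 0.0005, 0.024], "twist": [0, 0, 0], "fingers": -1},
  {"translation": [0, 0.0005, 0.024], "twist": [0, 0, 0], "fingers": -1},
])

```text
time: 17.12
eef_pos: [0.5016, 0.0757, 0.0237]
tcp_rot: [1.0, -0.0, -0.0, -0.0]
contact_force: [-0.7, 0.2, 0.3]
opening: 0.192
finger_force: 34.4
```

```bash
python3 g.py .502 .076 .024 0
```

```text
trans [ 0.0005 -0.0005 -0.0004] twist [-0.      0.0006 -0.0001] rows 0.00920940272213701 0.0033453079075290004
t 17.125 P [0.5016 0.0757 0.0237] yaw -0.0046134975538807965 q [-0.05  0.2   2.11 -0.    0.83  1.52] F [-0.7  0.2  0.3] open 0.192 34.4
```

arm_command([
  {"translation": [0, 0, 0.0005], "twist": [0, 0, 0], "fingers": -0.33},
  {"translation": [0, 0, 0.0005], "twist": [0, 0, 0], "fingers": -0.33},
  {"translation": [0, 0, 0.0005], "twist": [0, 0, 0], "fingers": -0.33},
  {"translation": [0, 0, -0.06], "twist": [0, 0, 0], "fingers": -0.33},
  {"translation": [0, 0, -0.13], "twist": [0, 0, 0], "fingers": -0.33},
])

```text
time: 17.75
eef_pos: [0.5007, 0.0757, 0.1211]
tcp_rot: [1.0, -0.0, -0.002, -0.0]
contact_force: [1.2, -0.3, 0.4]
opening: 0.335
finger_force: 0.0
```

arm_command([
  {"translation": [0, -0.35, -0.05], "twist": [0, 0, 0], "fingers": -0.33},
  {"translation": [0, -0.35, -0.05], "twist": [0, 0, 0], "fingers": -0.33},
  {"translation": [0, -0.35, -0.05], "twist": [0, 0, 0], "fingers": -0.33},
  {"translation": [0, -0.35, -0.05], "twist": [0, 0, 0], "fingers": -0.33},
  {"translation": [0, -0.35, -0.05], "twist": [0, 0, 0], "fingers": -0.33},
])

```text
time: 18.38
eef_pos: [0.5016, 0.3415, 0.1596]
tcp_rot: [1.0, 0.002, 0.001, -0.001]
contact_force: [0.2, 0.5, 0.3]
opening: 0.336
finger_force: 0.0
```

```bash
python3 - <<'E'
from h import *
p=read_camera("top"); save("a7.png",p,(185,280,335,475),5.6)
p=read_camera("scene"); save("a7s.png",p,(140,240,320,450),5.5)
E
```

```text
(no output)
```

View pics/a7.png

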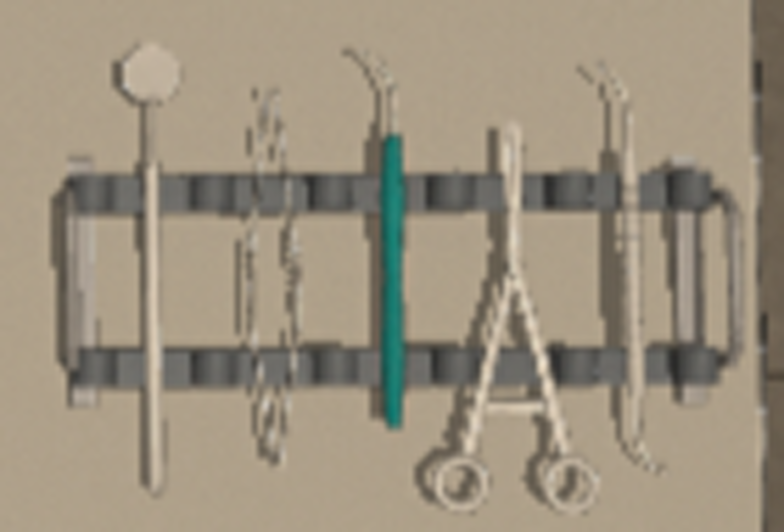

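View pics/a7s.png

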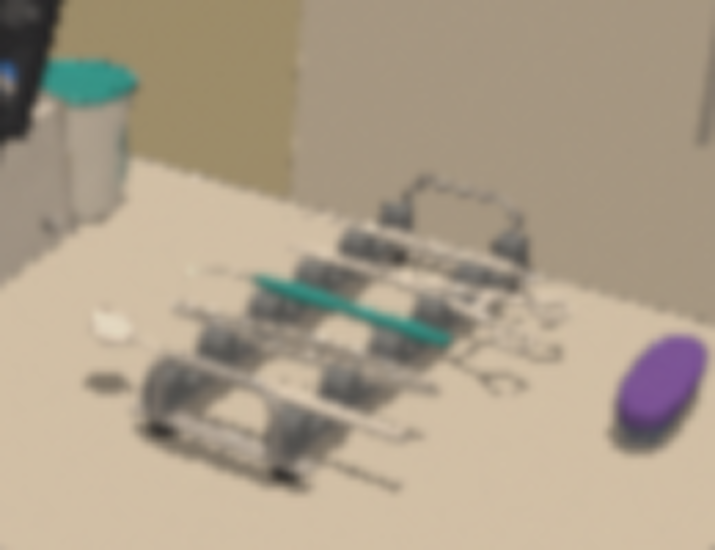

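All three lie straight and down between the bumps: tweezers at column 270 beside the mirror, scaler at 393, needle holder at 512 beside the probe. Their working ends are at the back, and the jar, mirror and probe have not moved.

```bash
python3 -c "
from plant import sign_off; print(sign_off())"
```

```text
the job is handed in; nothing more can be done
None
```

The job is handed in: the tweezers (next to the mirror), scaler (middle) and needle holder (next to the probe) all lie straight across both rails with working ends to the back, as the last pictures showed.

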